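# Put the eraser away in the sprung-lid case

### The job

Put the eraser away in the grey case: press the thumb button on the front of the case so that its sprung lid pops fully open, lay the eraser inside, then push the lid down until the latch snaps and keeps it shut. Press gently, feeling for the contact: never more than about 20 N on the case, its lid or its button, for the height of the case is only roughly known. Leave the jar, the tape measure and the wood offcut where they are.

Things in the scene. Friction and masses are not known exactly. Their poses are not given: they have to be found in the camera images.
- board: Plywood board, 230 x 180 x 10 mm, fixed, carrying the case. Origin: centre of its underside; x from button side to hinge side, z up. On it (mm): floor_ref (0,0,24), button_ref (-93,0,54), hinge_ref (55,0,58). The case stands on levelling feet screwed out by an unknown amount: case, lid and button together are 8 mm lower to 8 mm higher than the _ref points say. The case does not yield when pressed.
- floor_ref (a point): Nominal centre of the case's inner floor (true height -8 to +8 mm), axes as the board's. The case is an open grey box, outside 110 (x) x 150 (y) x 38 mm, walls and floor 4 mm, inside 102 x 142 x 34 mm deep. Inner floor 24 mm above the bench, rim 58 mm, top of the shut lid 66 mm (nominal).
- button_ref (a point): Nominal centre of the button's top face (true height -8 to +8 mm), axes as the board's. Black ribbed pad, 22 (x) x 34 (y) mm, on a rocker pivoted 27 mm towards the case. Pressed down 3 to 6 mm it frees the lid; hard stop at about 7 mm; 1.5 N at first, 3 to 4 N at the stop. Its hook stands up 22 to 36 mm towards the case, 22 mm wide in y, up to 32 mm above this point.
- hinge_ref (a point): Nominal middle of the lid's hinge axis (true height -8 to +8 mm), at the far top edge of the case, level with the underside of the shut lid; axes as the board's, hinge along y. The lid is a grey plate reaching 110 mm from here towards the button when shut, 150 mm wide, 8 mm thick.
- lid (a joint): Lid angle, rad: 0 pressed home on a stiff rubber stop, 0.01 to 0.03 shut and latched, 1.85 fully open at its stop, leaning back past upright. A weak spring (1 N at the free edge) opens it unless latched. Pushed down, its catch bar meets the sloping hook near 0.15 and snaps under it near 0.02: 5 to 14 N pressing 90 mm from the hinge, more nearer to it.
- eraser: Boxed eraser, a low green block, 36 (x) x 62 (y) x 14 mm, loose on the bench. Origin: centre of its underside; y along its length, z up.
- tape_rule: Pocket tape measure, yellow and black, 30 (x) x 70 (y) x 54 mm, standing on the bench. Bystander. Origin: centre of its underside.
- jar: Small round screw-lid pigment jar, 44 mm across, 84 mm tall. Bystander. Origin: centre of its underside.
- offcut: Plain basswood offcut, 38 (x) x 120 (y) x 14 mm, lying flat. Bystander. Origin: centre of its underside.
Mind the look-alikes: they are no part of the job. What is meant by the eraser is not black, and is the smaller of those in its own colour.

How it is judged:
On the way, in this order (a step that is already met when the one before it is completed fails the run):
1. the lid has popped fully open with the eraser not yet in the case (value of joint lid above 1.6 rad and not (x of eraser in the frame of board between -0.05 and 0.05 m and y of eraser in the frame of board between -0.07 and 0.07 m and z of eraser in the frame of board between 0.012 and 0.048 m)), for 0.1 s.
2. the eraser lies in the open case, let go (x of eraser in the frame of board between -0.05 and 0.05 m and y of eraser in the frame of board between -0.07 and 0.07 m and z of eraser in the frame of board between 0.012 and 0.048 m and value of joint lid above 1 rad and linear speed of eraser below 0.05 m/s and contact force between the fingers and eraser below 0.1 N), for 0.2 s.
At the end, for the whole second after the job is handed in: The eraser rests inside the case (its centre within 50 mm along x and 70 mm along y of the case's centre, below the rim) and the lid stays shut on the latch by itself: lid angle under 0.05 rad (x of eraser in the frame of board between -0.05 and 0.05 m and y of eraser in the frame of board between -0.07 and 0.07 m and z of eraser in the frame of board between 0.012 and 0.048 m and value of joint lid below 0.05 rad and linear speed of eraser below 0.02 m/s); the robot touches nothing.
It fails at once if the robot presses the case, lid or button with more than 20 N (contact force between any of the arm, the fingers and board above 20 N).
It fails at once if the tape measure is moved more than 20 mm (distance of tape_rule from where it was at the start of the episode above 0.02 m).
It fails at once if the jar is moved more than 20 mm (distance of jar from where it was at the start of the episode above 0.02 m).
It fails at once if the wood offcut is moved more than 20 mm (distance of offcut from where it was at the start of the episode above 0.02 m).
It also fails if it takes over 72 s, if anything falls off the work surface, if the arm or the gripper's body presses on something with over 40 N, if the wrist force passes 120 N, or if a joint passes its speed limit or range.

### The arm

A 6-joint arm with a two-finger parallel gripper is mounted at the origin on the work surface; the furniture and walls round the work are solid. World frame = base frame: x ahead of the robot, y to its left, z up, the work surface at z = 0. Lengths are in m, angles in rad, forces in N, time in s.
With the tool pointing down it reaches from about 0.35 to 0.775 m from the base axis. Payload 7.3 kg.
Tool frame: the origin (TCP) lies at the very end of the fingers, on their centre line; the grasp point (between the pads) lies 19 mm behind it; z points along the fingers, y is the line along which they close (so a half turn about z gives the same grasp; the last joint's range is limited). The gripper opens to 92 mm and grips with 3 to 60 N. Pads are 19 mm wide; open, the fingers measure 130 mm over their backs; the gripper's body (75 mm by 190 mm) begins 47 mm behind the grasp point.
Start: joints at [-1.33, 0.342, 1.524, -0, 1.275, -0.146], TCP at [0.198, -0.486, 0.227] pointing down, gripper open.
Joint ranges: [-2.53, 2.53], [-0.77, 2.02], [0.04, 2.7], [-1, 4.14], [0.28, 2.66], [-3.11, 3.11]. Speed limits (rad/s): [2.57, 2.57, 3.14, 3.14, 3.14, 3.14].

### API

Orientations are given as [roll, pitch, yaw] about the fixed x, y, z axes, in that order (R = Rz(yaw) Ry(pitch) Rx(roll)).
In Python, from cell import robot gives the robot as it stands. The module is installed in compiled form; this text tells all that it offers.
- The arm moves only by the tool arm_command, never from a script. Its argument "moves" is a list of rows, each a list of 3 entries, a list of its own where there are three numbers: the shift along the tool's x, y, z in m, then the turn, a rotation vector about the tool's x, y, z in rad, then the finger opening in m, from 0 to 0.0918. In form: [[[dx, dy, dz], [ax, ay, az], claw], ...]. A call has exactly 5 rows; each row is the pose to reach, as a shift and turn from the pose commanded when the call began, along the tool's axes at that moment; what a row does not reach only later rows make up. A row lasts 1/10 s, in which the tool goes at most 50 mm and 8.59 degrees, less where a joint would pass 70% of its speed; a pose out of reach is approached as far as the arm can. A call with a gripper value outside its range is refused whole. The fingers move at their own pace and stop on an object; "squeeze" is the grip in N (left out, the last holds). Time passes only in rows, so rows that repeat a pose let the fingers close, or fill a call up. It gives the time, the measured TCP pose, the force, the opening and the grip force at its end, in the units of the state.
- robot.observe(): the state, without advancing time (a new reading comes with each control period).
- robot.read_camera(name): name is "scene" or "top" or "wrist"; returns the picture (400x640x3 uint8, red, green, blue); there is no depth.
- robot.camera_model(name): a dict with "fx", "fy", "cx", "cy" (pixels), "R" (3x3) and "t" (3): a world point X has camera coordinates R X + t. Camera axes: x right, y down, z forward; pixel columns grow to the right and rows downward; lengths in m; the calibration is good to about 2 mm. A picture is of the moment at which its call begins: read the wrist's pose just before it. camera_model takes no time and is no camera call; for the wrist camera it gives the pose at the moment of the call.
- robot.hand_in(): hands the job in; it is judged then, once.
The state is a dict: "time": time; "qpos": joint angles; "qvel": joint speeds; "joint_efforts": joint torques, N m; "tool_pos": TCP position; "tool_rot": TCP orientation; "contact_force": force on the tool from outside, world axes, zero at the start; "torque": the same for the moment, N m; "opening": finger opening in m; "grip_force": force on a finger pad.
Only numpy, scipy, OpenCV 4.12 (cv2) and the standard library are available. Lean on these libraries where they do the work, as an engineer would, in place of code of your own. Each camera call takes 0.05 s, during which the arm holds its last target. There are 200 camera calls.

## Working session

There is one attempt and no reset: what is moved stays moved. The work goes in short steps, Python scripts to look and compute and a tool call to move; the robot and the scene stay as the last step left them, time stands still between calls to the robot, and variables do not carry over. Pictures are saved under pics/ and viewed, at most 10 in all, crops included, and the job is handed in when it is done.

Besides the shell and the picture viewer there is one more tool, called after "Call:" as a command line: name --argument value ..., lists and objects as JSON in quotes. arm_command: Moves the arm, as the interface text tells. Its arguments: {"type":"object","properties":{"moves":{"type":"array"},"squeeze":{"type":"number"}},"required":["moves"]}

```bash
mkdir -p pics; ls
python3 - <<'E'
from cell import robot
import cv2,numpy as np
s=robot.observe();print(s['time'],s['tool_pos'],s['tool_rot'],s['contact_force'],s['opening'])
a=robot.read_camera("scene");b=robot.read_camera("top")
for n,i in(("scene",a),("top",b)):
    cv2.imwrite(f"pics/{n}0.png",i[:,:,::-1])
    m=robot.camera_model(n);print(n,m)
E
```

```text
pics
0.0 [ 0.1979824  -0.48580276  0.22605673] [-3.14008137e+00 -2.25853669e-04  3.86839717e-01] [-0.74401772 -0.12808949  0.06158209] 0.09207350210932855
scene {'fx': 494.07268667832255, 'fy': 494.07268667832255, 'cx': 329.3537497322768, 'cy': 207.28190439715414, 'R': array([[-2.26348753e-02, -9.99589584e-01,  1.75592233e-02],
       [-5.85670110e-01, -9.76440444e-04, -8.10548930e-01],
       [ 8.10233414e-01, -2.86305862e-02, -5.85407640e-01]]), 't': array([-0.02021687,  0.3821323 ,  1.13418509])}
top {'fx': 412.43654439101226, 'fy': 412.43654439101226, 'cx': 324.74726611614835, 'cy': 197.24721396520715, 'R': array([[-0.00932601, -0.99977937,  0.0188214 ],
       [-0.98898042,  0.00644086, -0.14790618],
       [ 0.14775232, -0.01999337, -0.98882229]]), 't': array([-0.02717847,  0.51437989,  1.07592092])}
```

View pics/scene0.png

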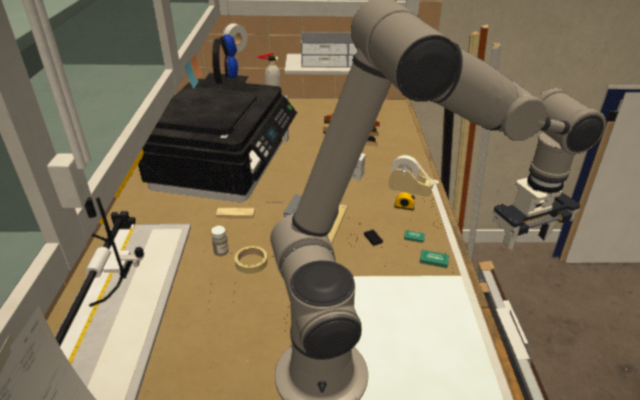

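View pics/top0.png

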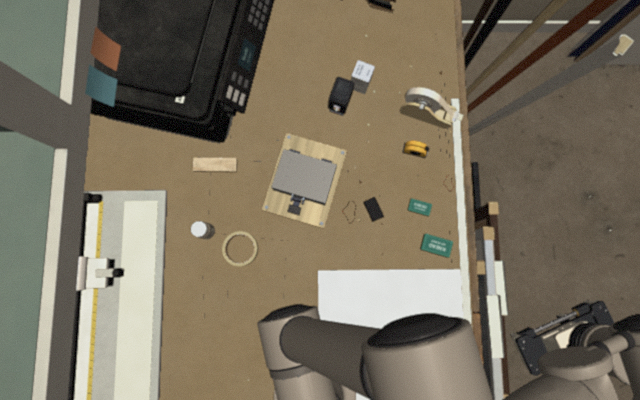

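The top view shows the grey case on its board at about (305,180), with the button at (296,205) on the robot's side. Eraser candidates are the small green block (420,207), the larger green block (436,245) and the black block (373,209). The small green one fits, because it isn't black and is the smaller of its colour. I'll confirm it in a crop and measure.

```bash
cat > h.py <<'E'
import numpy as np,cv2
from scipy.spatial.transform import Rotation as Ro
def ray(m,p):
    R,t=np.array(m['R']),np.array(m['t'])
    d=R.T@np.array([(p[0]-m['cx'])/m['fx'],(p[1]-m['cy'])/m['fy'],1.]);return -R.T@t,d/np.linalg.norm(d)
def plane(m,p,z):
    o,d=ray(m,p);return o+d*(z-o[2])/d[2]
def tri(*mp):
    A=np.zeros((3,3));b=np.zeros(3)
    for m,p in mp:
        o,d=ray(m,p);P=np.eye(3)-np.outer(d,d);A+=P;b+=P@o
    X=np.linalg.solve(A,b);return X,[np.linalg.norm(np.cross(X-ray(m,p)[0],ray(m,p)[1])) for m,p in mp]
def proj(m,X):
    c=np.array(m['R'])@np.array(X)+m['t'];return np.array([m['fx']*c[0]/c[2]+m['cx'],m['fy']*c[1]/c[2]+m['cy']])
def blobs(img,lo,hi,amin=40):
    k=cv2.inRange(cv2.cvtColor(img,cv2.COLOR_RGB2HSV),np.array(lo),np.array(hi))
    cs,_=cv2.findContours(k,cv2.RETR_EXTERNAL,cv2.CHAIN_APPROX_NONE)
    return [c for c in cs if cv2.contourArea(c)>amin]
E
python3 - <<'E'
from cell import robot
from h import *
np.set_printoptions(precision=4,suppress=True)
T=cv2.imread("pics/top0.png")[:,:,::-1].copy();S=cv2.imread("pics/scene0.png")[:,:,::-1].copy()
mt,ms=robot.camera_model("top"),robot.camera_model("scene")
for n,I,m in(("top",T,mt),("scene",S,ms)):
  for nm,lo,hi in(("green",(70,90,30),(95,255,200)),("yellow",(15,160,120),(35,255,255))):
    for c in blobs(I,lo,hi,25):
        r=cv2.minAreaRect(c);
        if r[0][0]<380: continue
        b=cv2.boxPoints(r);W=[plane(m,p,.014)[:2] for p in b]
        print(n,nm,np.round(r[0],1),plane(m,r[0],.014),[round(float(np.linalg.norm(W[i]-W[i-1])),3) for i in (1,2)], 'edges',np.degrees(np.arctan2(*(W[1]-W[0])[::-1])))
c=T[120:270,255:460];cv2.imwrite("pics/c1.png",cv2.resize(c,None,fx=3.9,fy=3.9,interpolation=cv2.INTER_CUBIC)[:,:,::-1])
E
```

```text
top green [436.3 245.1] [ 0.3838 -0.335   0.014 ] [0.043, 0.08] edges -18.76830423353313
top green [419.4 206.8] [ 0.4893 -0.2932  0.014 ] [0.032, 0.059] edges -17.99628665389769
top yellow [416.1 146.4] [ 0.6615 -0.2913  0.014 ] [0.031, 0.06] edges -17.190452668528668
scene green [434.1 258.2] [ 0.3797 -0.3348  0.014 ] [0.052, 0.076] edges -15.952794593672062
scene green [414.  235.9] [ 0.4827 -0.2924  0.014 ] [0.035, 0.055] edges -14.913493846572942
scene yellow [508.4 370.1] [-0.0046 -0.4312  0.014 ] [0.022, 0.164] edges -68.27788947703358
scene yellow [404.8 199.3] [ 0.6802 -0.2928  0.014 ] [0.09, 0.066] edges -11.465395577771957
```

View pics/c1.png

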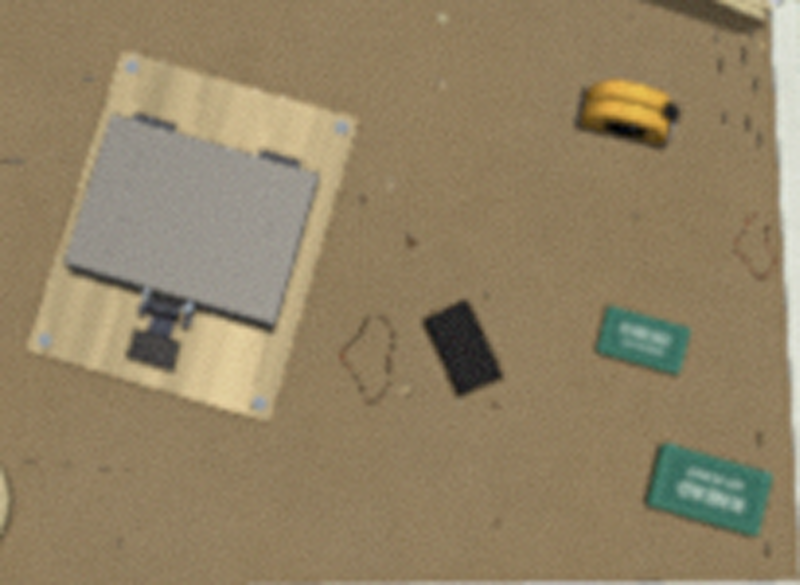

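The crop confirms the small green box, 62x36 mm by its measured footprint, with print on top. Next I'll find the board pose from its corners, which sit in the crop at about (120,55), (355,118), (268,418) and (28,350).

Run:
```python
from cell import robot
from h import *
np.set_printoptions(precision=4,suppress=True)
mt,ms=robot.camera_model("top"),robot.camera_model("scene")
c=np.array([(120,53),(357,118),(269,419),(27,350)],float)/3.9+[255,120]-.4
P=[plane(mt,p,.010) for p in c];[print(p) for p in P]
print([round(float(np.linalg.norm(P[i]-P[i-1])),4) for i in range(4)])
ce=np.mean(P,0);vx=(P[0]+P[1]-P[2]-P[3]);y=np.arctan2(vx[1],vx[0]);print('board',ce,'yaw',y)
u=np.array([np.cos(y),np.sin(y),0])
print('button',ce+u*-.093,'hinge',ce+u*.055)
b=np.array((155,349))/3.9+[255,120]-.4;print('button seen@54',plane(mt,b,.054))
L=np.array([(113,115),(318,175),(273,325),(68,265)],float)/3.9+[255,120]-.4
for z in(.058,.066,.074): 
  Q=[plane(mt,p,z) for p in L];print(z,[round(float(np.linalg.norm(Q[i]-Q[i-1])),4) for i in range(4)],np.mean(Q,0))
e=tri((mt,(419.4,206.8)),(ms,(414.,235.9)));print('eraser tri',e)
e=tri((mt,(436.3,245.1)),(ms,(434.1,258.2)));print('big tri',e)
s=robot.observe();print(s['tool_pos'],s['qpos'])
m=robot.camera_model("wrist");R=Ro.from_euler('xyz',s['tool_rot']).as_matrix()
print('wrist cam in tool',R.T@(-m['R'].T@m['t']-s['tool_pos']),'\n',R.T@m['R'].T,m['fx'])
```

```text
[0.7026 0.078  0.01  ]
[ 0.6533 -0.0935  0.01  ]
[ 0.4358 -0.0278  0.01  ]
[0.4859 0.1425 0.01  ]
[0.2261, 0.1785, 0.2272, 0.1775]
board [0.5694 0.0248 0.01  ] yaw -0.2911991514674694
button [0.4803 0.0515 0.01  ] hinge [0.6221 0.009  0.01  ]
button seen@54 [0.4806 0.0499 0.054 ]
0.058 [0.1093, 0.1477, 0.1089, 0.1456] [0.5694 0.0238 0.058 ]
0.066 [0.1084, 0.1466, 0.1081, 0.1445] [0.5678 0.0236 0.066 ]
0.074 [0.1076, 0.1455, 0.1073, 0.1434] [0.5661 0.0233 0.074 ]
eraser tri (array([ 0.4902, -0.2945,  0.008 ]), [np.float64(0.00022540353373012859), np.float64(0.00022540353373016477)])
big tri (array([ 0.3839, -0.3361,  0.0102]), [np.float64(1.6897817932913007e-05), np.float64(1.6897817933065144e-05)])
[ 0.198  -0.4859  0.2261] [-1.33    0.3427  1.5249 -0.      1.2754 -0.146 ]
wrist cam in tool [ 0.0847  0.0003 -0.1573] 
 [[-0.0014 -0.9512 -0.3085]
 [ 1.     -0.0014 -0.0003]
 [-0.0002 -0.3085  0.9512]] 352.6368189207076
```

```bash
cat >> h.py <<'E'
YAW=-0.291
def rows(s,pos,yaw):
    R=Ro.from_euler('xyz',s['tool_rot']);G=Ro.from_euler('xyz',[np.pi,0,yaw])
    print('t',round(s['time'],2),'shift',np.round(R.inv().apply(np.array(pos)-s['tool_pos']),4),'turn',np.round((R.inv()*G).as_rotvec(),4))
E
python3 - <<'E'
from cell import robot
from h import *
rows(robot.observe(),[.480,.051,.20],YAW+np.pi)
E
```

```text
t 0.1 shift [ 0.4637 -0.3908  0.0267] turn [-4.0000e-04 -1.8000e-03 -2.4638e+00]
```

Call:
arm_command --moves '[[[0.04,-0.03,0],[0,0,-0.15],0.0],[[0.08,-0.06,0],[0,0,-0.29],0.0],[[0.12,-0.09,0],[0,0,-0.44],0.0],[[0.155,-0.125,0],[0,0,-0.58],0.0],[[0.19,-0.155,0],[0,0,-0.73],0.0]]'

```text
time: 0.6
tool_pos: [0.3157, -0.2687, 0.2265]
tool_rot: [-3.141, -0.0, 1.122]
contact_force: [1.2, -0.4, -0.5]
opening: 0.0567
grip_force: 0.0
```

Run:
```python
from cell import robot
from h import *
s=robot.observe();print(s['tool_pos'],s['tool_rot'],s['opening'],s['qpos'])
rows(s,[.480,.051,.20],YAW+np.pi)
```

```text
[ 0.31573891 -0.26872136  0.22645708] [-3.14098413e+00 -4.37741291e-04  1.12246845e+00] 0.05667926740140966 [-8.90558694e-01  1.39004301e-01  1.79899668e+00  1.44825768e-04
  1.20432899e+00 -4.42282893e-01]
t 0.6 shift [0.3593 0.0095 0.0266] turn [-1.0000e-04 -8.0000e-04 -1.7281e+00]
```

Call:
arm_command --moves '[[[0.04,0,0],[0,0,-0.15],0.0],[[0.08,0,0.005],[0,0,-0.29],0.0],[[0.12,0.003,0.01],[0,0,-0.44],0.0],[[0.16,0.005,0.01],[0,0,-0.58],0.0],[[0.2,0.005,0.015],[0,0,-0.73],0.0]]'

```text
time: 1.1
tool_pos: [0.4085, -0.092, 0.2119]
tool_rot: [3.141, 0.001, 1.853]
contact_force: [-0.3, -0.3, 0.2]
opening: 0.0164
grip_force: 0.0
```

Call:
arm_command --moves '[[[0.025,0.022,0.002],[0,0,-0.15],0.0],[[0.05,0.045,0.004],[0,0,-0.29],0.0],[[0.08,0.07,0.006],[0,0,-0.44],0.0],[[0.1,0.09,0.01],[0,0,-0.58],0.0],[[0.115,0.11,0.012],[0,0,-0.73],0.0]]'

```text
time: 1.6
tool_pos: [0.4822, 0.049, 0.1991]
tool_rot: [-3.141, -0.001, 2.584]
contact_force: [-0.3, -0.7, 1.2]
opening: 0.0003
grip_force: 0.0
```

Call:
arm_command --moves '[[[0,0,0],[0,0,-0.13],0.0],[[0,0,0],[0,0,-0.268],0.0],[[0,0,0],[0,0,-0.268],0.0],[[0,0,0],[0,0,-0.268],0.0],[[0,0,0],[0,0,-0.268],0.0]]'

```text
time: 2.1
tool_pos: [0.4822, 0.047, 0.1996]
tool_rot: [-3.142, -0.0, 2.842]
contact_force: [-0.5, -0.1, 0.6]
opening: 0.0005
grip_force: 0.0
```

Run:
```python
from cell import robot
from h import *
s=robot.observe();print(s['tool_pos'],s['tool_rot'],s['contact_force'],s['opening'],s['qpos'])
rows(s,[.480,.051,.20],YAW+np.pi)
m=robot.camera_model("wrist");I=robot.read_camera("wrist");cv2.imwrite("pics/w1.png",I[:,:,::-1])
import pickle;pickle.dump(m,open("w1.pkl","wb"))
b=[.5694,.0248,0];u=np.array([np.cos(YAW),np.sin(YAW),0]);v=np.array([-u[1],u[0],0])
mt=robot.camera_model("top")
for n,x,y,z in(("btn",-.093,0,.054),("lid--",-.055,-.075,.066),("lid-+",-.055,.075,.066),("lid++",.055,.075,.066),("lid+-",.055,-.075,.066),("bd-+",-.115,.09,.01),("bd--",-.115,-.09,.01)):
    print(n,proj(m,b+u*x+v*y+[0,0,z]))
```

```text
[0.48215247 0.0470205  0.19963843] [-3.14152087e+00 -1.59983811e-04  2.84170451e+00] [-0.47694915 -0.12296716  0.58535792] 0.0005330561964592879 [-6.11332316e-02  2.93385146e-01  1.67469348e+00 -3.46072741e-05
  1.17368645e+00 -1.33202803e+00]
t 2.1 shift [ 0.0032  0.0032 -0.0004] turn [-0.0001 -0.0002 -0.0089]
btn [325.27988753 179.95755006]
lid-- [241.40026658 225.62125532]
lid-+ [410.14506895 223.99185292]
lid++ [402.53834354 327.70681109]
lid+- [250.36127526 329.05449299]
bd-+ [415.85239368 145.94292064]
bd-- [233.50056674 147.81348275]
```

View pics/w1.png

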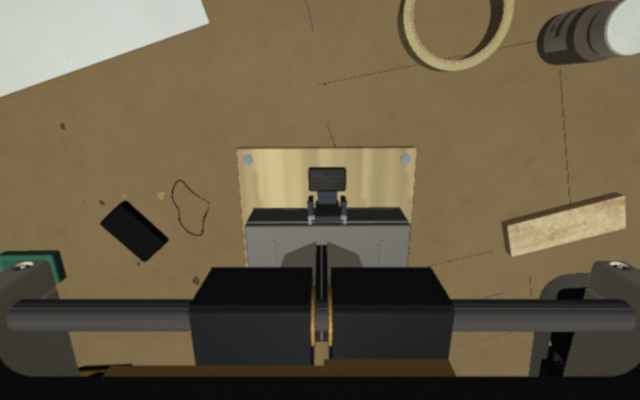

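The wrist view shows the button pad at about (327,180), the lid's front top edge at row 222 from (246) to (410), and the front board corners at (237,148) and (416,147). I'll triangulate the case height from the wrist and top views, refining the edges first.

Run:
```python
from cell import robot
from h import *
import pickle
np.set_printoptions(precision=4,suppress=True)
W=cv2.imread("pics/w1.png");T=cv2.imread("pics/top0.png");m=pickle.load(open("w1.pkl","rb"));mt=robot.camera_model("top")
A=cv2.resize(W[140:240,225:430],None,fx=3.9,fy=3.9,interpolation=cv2.INTER_CUBIC)
B=cv2.resize(T[140:220,260:350],None,fx=4.4,fy=4.4,interpolation=cv2.INTER_CUBIC)
C=np.zeros((A.shape[0],0,3),np.uint8)
cv2.imwrite("pics/c2.png",A)
g=cv2.cvtColor(W,cv2.COLOR_BGR2GRAY)
for x in(270,285,375,390): print(x,g[200:232,x])
for y in(170,215,228,240): print(y,'L',g[y,230:256],'R',g[y,400:424])
```

```text
270 [184 185 187 187 185 186 184 158  90  50  36  31  33  31  31  32  31  32
  30  34  41  69  94  68  46  58  88 108 119 122 121 120]
285 [182 181 181 181 180 182 180 153  83  60  40  32  32  32  31  32  32  34
  32  30  44  74  91  60  41  60  90 109 120 120 121 120]
375 [147 146 147 147 147 145 129  85  48  44  36  31  34  30  33  33  34  31
  33  35  53  82  80  46  47  73  99 112 115 114 115 116]
390 [159 158 161 160 160 157 143  96  59  45  35  32  32  33  33  33  32  32
  32  35  57  82  81  47  49  73  97 113 116 115 115 115]
170 L [108 109 108 107 109 108 109 111 127 143 149 147 149 150 154 158 158 159
 159 159 160 160 162 162 163 166] R [145 144 143 142 147 151 155 160 162 162 161 160 158 157 145 121 110 107
 109 110 107 107 108 106]
215 L [107 108 110 108 109 108 108 108 109 109 111 130 148 150 148 148 151 154
 149 126  81  40  29  32  32  34] R [ 32  31  32  51  93 134 146 146 146 144 139 120 104 107 110 110 110 109
 110 110 107 109 108 108]
228 L [109 108 109 109 109 107 109 109 107 107 107 110 125 140 130 114 118 122
 123 122 121 121 122 121 120 121] R [115 116 116 114 114 114 113 113 110 103  92  98 107 107 108 106 108 108
 110 108 109 108 108 107]
240 L [107 108 108 109 107 108 108 109 109 108 109 109 112 129 142 130 114 118
 122 120 120 120 120 120 120 121] R [113 112 113 113 112 113 113 110 102  91  94 106 111 111 110 111 112 111
 111 110 111 110 110 109]
```

View pics/c2.png

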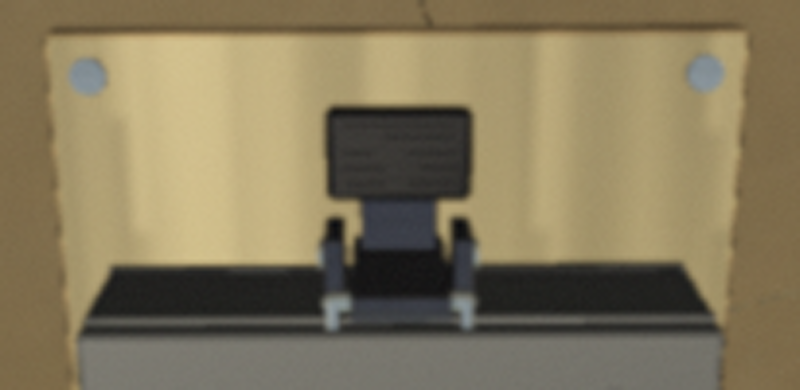

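Run:
```python
from cell import robot
from h import *
import pickle
np.set_printoptions(precision=4,suppress=True)
m=pickle.load(open("w1.pkl","rb"));mt=robot.camera_model("top")
w=lambda x,y:(x/3.9+225-.4,y/3.9+140-.4)
t=lambda x,y:(x/3.9+255-.4,y/3.9+120-.4)
for n,a,b in(("lid L",w(80,333),t(273,325)),("lid R",w(722,330),t(68,265)),("btn",w(398,152),t(155,349)),("bd L",w(47,31),t(269,419)),("bd R",w(748,29),t(27,350)),("screw L",w(88,76),t(259,403)),("screw R",w(705,73),t(44,340))):
    print(n,tri((m,a),(mt,b)))
z0=-(np.array(m['R']).T@m['t'])
def wid(p,q,L):
    best=min(np.arange(-.02,.1,.0005),key=lambda z:abs(np.linalg.norm(plane(m,p,z)-plane(m,q,z))-L));return best
print('width heights: lid',wid(w(80,333),w(722,330),.15),'btn',wid(w(327,152),w(470,152),.034),'board',wid(w(47,31),w(748,29),.18))
for z in (.046,.05,.054,.062):print(z,plane(m,w(398,152),z))
```

```text
lid L (array([ 0.4963, -0.0298,  0.0615]), [np.float64(0.0008574575115464991), np.float64(0.0008574575115463746)])
lid R (array([0.5356, 0.1093, 0.072 ]), [np.float64(0.0018658390719840676), np.float64(0.0018658390719840945)])
btn (array([0.4832, 0.0514, 0.0374]), [np.float64(0.0007861647176902419), np.float64(0.0007861647176902408)])
bd L (array([ 0.4358, -0.0281,  0.0002]), [np.float64(0.0007922994775367007), np.float64(0.0007922994775367324)])
bd R (array([0.4845, 0.1419, 0.0187]), [np.float64(0.0006616450695316566), np.float64(0.0006616450695316706)])
screw L (array([ 0.4481, -0.0209,  0.0055]), [np.float64(0.0005220816132900207), np.float64(0.0005220816132900718)])
screw R (array([0.4917, 0.1296, 0.0191]), [np.float64(0.0001525675315426346), np.float64(0.00015256753154265445)])
width heights: lid 0.058500000000000066 btn 0.04000000000000005 board 0.005000000000000022
0.046 [0.4815 0.0525 0.046 ]
0.05 [0.4805 0.0528 0.05  ]
0.054 [0.4795 0.053  0.054 ]
0.062 [0.4774 0.0535 0.062 ]
```

Estimates scatter, but the case appears somewhat lower than nominal. I'll descend over the button and feel for it.

Call:
arm_command --moves '[[[0.0045,0.004,0.03],[0,0,-0.009],0.0],[[0.0045,0.004,0.065],[0,0,-0.009],0.0],[[0.0045,0.004,0.1],[0,0,-0.009],0.0],[[0.0045,0.004,0.128],[0,0,-0.009],0.0],[[0.0045,0.004,0.131],[0,0,-0.009],0.0]]'

```text
time: 2.65
tool_pos: [0.4769, 0.0522, 0.066]
tool_rot: [-3.14, -0.006, 2.852]
contact_force: [-0.4, 0.6, 0.2]
opening: 0.0003
grip_force: 0.0
```

Call:
arm_command --moves '[[[0,0,0.001],[0,0,0],0.0],[[0,0,0.003],[0,0,0],0.0],[[0,0,0.004],[0,0,0],0.0],[[0,0,0.004],[0,0,0],0.0],[[0,0,0.004],[0,0,0],0.0]]'

```text
time: 3.15
tool_pos: [0.4795, 0.0523, 0.0653]
tool_rot: [3.141, 0.001, 2.854]
contact_force: [-0.3, 0.7, 0.4]
opening: 0.0006
grip_force: 0.0
```

Call:
arm_command --moves '[[[0,0,0.001],[0,0,0],0.0],[[0,0,0.002],[0,0,0],0.0],[[0,0,0.003],[0,0,0],0.0],[[0,0,0.004],[0,0,0],0.0],[[0,0,0.004],[0,0,0],0.0]]'

```text
time: 3.65
tool_pos: [0.479, 0.0523, 0.0605]
tool_rot: [-3.141, -0.0, 2.854]
contact_force: [0.3, 0.5, -0.4]
opening: 0.0004
grip_force: 0.0
```

Call:
arm_command --moves '[[[0,0,0.001],[0,0,0],0.0],[[0,0,0.002],[0,0,0],0.0],[[0,0,0.003],[0,0,0],0.0],[[0,0,0.003],[0,0,0],0.0],[[0,0,0.003],[0,0,0],0.0]]'

```text
time: 4.15
tool_pos: [0.4791, 0.0523, 0.0577]
tool_rot: [-3.141, -0.0, 2.854]
contact_force: [0.0, 0.1, -0.6]
opening: 0.0003
grip_force: 0.0
```

Call:
arm_command --moves '[[[0,0,0.001],[0,0,0],0.0],[[0,0,0.002],[0,0,0],0.0],[[0,0,0.003],[0,0,0],0.0],[[0,0,0.003],[0,0,0],0.0],[[0,0,0.003],[0,0,0],0.0]]'

```text
time: 4.65
tool_pos: [0.4791, 0.0523, 0.0547]
tool_rot: [-3.141, -0.0, 2.854]
contact_force: [0.4, -0.8, -0.0]
opening: 0.0003
grip_force: 0.0
```

Call:
arm_command --moves '[[[0,0,0.001],[0,0,0],0.0],[[0,0,0.002],[0,0,0],0.0],[[0,0,0.003],[0,0,0],0.0],[[0,0,0.003],[0,0,0],0.0],[[0,0,0.003],[0,0,0],0.0]]'

```text
time: 5.15
tool_pos: [0.4791, 0.0523, 0.0517]
tool_rot: [-3.141, -0.0, 2.854]
contact_force: [-0.4, 0.7, -1.0]
opening: 0.0003
grip_force: 0.0
```

Call:
arm_command --moves '[[[0,0,0.001],[0,0,0],0.0],[[0,0,0.002],[0,0,0],0.0],[[0,0,0.002],[0,0,0],0.0],[[0,0,0.002],[0,0,0],0.0],[[0,0,0.002],[0,0,0],0.0]]'

```text
time: 5.65
tool_pos: [0.479, 0.0523, 0.0497]
tool_rot: [-3.141, -0.0, 2.854]
contact_force: [-0.7, -0.1, 2.2]
opening: 0.0003
grip_force: 1.1
```

Call:
arm_command --moves '[[[0,0,0.001],[0,0,0],0.0],[[0,0,0.002],[0,0,0],0.0],[[0,0,0.002],[0,0,0],0.0],[[0,0,0.002],[0,0,0],0.0],[[0,0,0.002],[0,0,0],0.0]]'

```text
time: 6.15
tool_pos: [0.479, 0.0523, 0.0476]
tool_rot: [-3.141, -0.0, 2.854]
contact_force: [-2.3, 1.4, 3.3]
opening: 0.0
grip_force: 1.5
```

Call:
arm_command --moves '[[[0,0,0.001],[0,0,0],0.0],[[0,0,0.0015],[0,0,0],0.0],[[0,0,0.0015],[0,0,0],0.0],[[0,0,0.0015],[0,0,0],0.0],[[0,0,0.0015],[0,0,0],0.0]]'

```text
time: 6.65
tool_pos: [0.4788, 0.0524, 0.0462]
tool_rot: [-3.141, -0.001, 2.854]
contact_force: [-4.7, 1.4, 4.3]
opening: 0.0008
grip_force: 3.0
```

Run:
```python
from cell import robot
from h import *
s=robot.observe();print(s['tool_pos'],s['contact_force'])
I=robot.read_camera("top");cv2.imwrite("pics/t2.png",I[:,:,::-1])
a=cv2.imread("pics/top0.png").astype(int);d=np.abs(a-I[:,:,::-1]).sum(2)
print('change in lid area',d[155:190,280:330].mean(), 'beyond',d[135:152,285:345].mean())
```

```text
[0.47881581 0.05236334 0.04617063] [-4.65283864  1.40069039  4.28293357]
change in lid area 89.292 beyond 12.834313725490196
```

Run:
```python
import cv2
from cell import robot
t=cv2.imread("pics/t2.png")[100:260,220:400]
I=robot.read_camera("wrist")[:,:,::-1]
A=cv2.resize(t,(450,400));B=cv2.resize(I[100:400,150:500],(350,300))
import numpy as np
C=np.zeros((400,800,3),np.uint8);C[:,:450]=A;C[:300,450:]=B;cv2.imwrite("pics/c3.png",C)
```

```text
(no output)
```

View pics/c3.png

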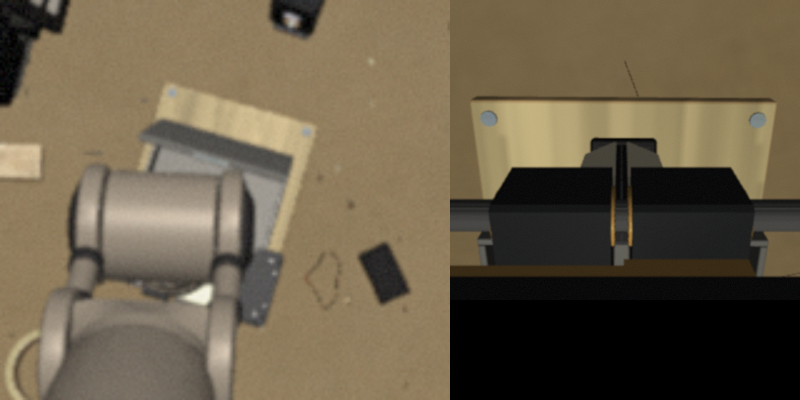

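The lid stands open, seen edge-on at the hinge side. Button contact was at z≈0.051, so the case sits about 3 mm low. I'll lift off and go to the eraser.

Call:
arm_command --moves '[[[0,0,-0.02],[0,0,0],0.0],[[0,0,-0.06],[0,0,0],0.0],[[0,0,-0.1],[0,0,0],0.0],[[-0.005,-0.03,-0.105],[0,0,0],0.092],[[-0.015,-0.07,-0.105],[0,0,0],0.0918]]'

```text
time: 7.25
tool_pos: [0.4757, -0.0193, 0.1533]
tool_rot: [3.141, 0.007, 2.857]
contact_force: [0.3, -0.5, -0.5]
opening: 0.012
grip_force: 0.0
```

Call:
arm_command --moves '[[[-0.015,-0.045,0],[0,0,0],0.0918],[[-0.03,-0.09,0],[0,0,0],0.0918],[[-0.045,-0.135,0],[0,0,0],0.0918],[[-0.06,-0.18,0],[0,0,0],0.0918],[[-0.075,-0.22,0.01],[0,0,0],0.0918]]'

```text
time: 7.75
tool_pos: [0.4843, -0.2551, 0.1424]
tool_rot: [-3.139, 0.005, 2.853]
contact_force: [2.0, 0.7, 0.4]
opening: 0.0513
grip_force: 0.0
```

Call:
arm_command --moves '[[[-0.01,-0.02,0.01],[0,0,0],0.0918],[[-0.02,-0.04,0.01],[0,0,0],0.0918],[[-0.02,-0.04,0.01],[0,0,0],0.0918],[[-0.02,-0.04,0.01],[0,0,0],0.0918],[[-0.02,-0.04,0.01],[0,0,0],0.0918]]'

```text
time: 8.25
tool_pos: [0.4911, -0.2946, 0.1313]
tool_rot: [-3.141, 0.0, 2.854]
contact_force: [-0.8, 0.1, 0.1]
opening: 0.0902
grip_force: 0.0
```

Run:
```python
from cell import robot
from h import *
s=robot.observe();print(s['tool_pos'],s['tool_rot'],s['opening'])
m=robot.camera_model("wrist");I=robot.read_camera("wrist");cv2.imwrite("pics/w2.png",I[:,:,::-1])
for c in blobs(I,(70,90,30),(95,255,200),200):
    r=cv2.minAreaRect(c);b=cv2.boxPoints(r)
    W=[plane(m,p,.014)[:2] for p in b];print(np.round(r[0],1),np.round(np.mean(W,0),4),[round(float(np.linalg.norm(W[i]-W[i-1])),3) for i in (1,2)],[round(float(np.arctan2(*(W[i]-W[i-1])[::-1])),3) for i in(1,2)])
    mt=robot.camera_model("top");print('tri',tri((m,r[0]),(mt,(419.4,206.8)))[0])
```

```text
[ 0.49106531 -0.29457162  0.13133758] [-3.14147413e+00  3.41579925e-04  2.85448378e+00] 0.09022909280136142
[322.5 190. ] [ 0.4897 -0.293 ] [0.058, 0.036] [1.282, -0.255]
tri [ 0.48918831 -0.29289896  0.01488887]
[227.   74.5] [ 0.3851 -0.3352] [0.08, 0.045] [1.282, -0.322]
tri [ 0.43073128 -0.20183088  0.47605527]
```

Call:
arm_command --moves '[[[0.002,0.001,0.035],[0,0,-0.01],0.0918],[[0.002,0.001,0.07],[0,0,-0.01],0.0918],[[0.002,0.001,0.1],[0,0,-0.01],0.0918],[[0.002,0.001,0.115],[0,0,-0.01],0.0918],[[0.002,0.001,0.122],[0,0,-0.01],0.0918]]'

```text
time: 8.8
tool_pos: [0.4888, -0.2924, 0.0079]
tool_rot: [3.141, -0.002, 2.865]
contact_force: [-0.1, -0.2, 0.7]
opening: 0.0919
grip_force: 0.0
```

Call:
arm_command --moves '[[[0,0,0.002],[0,0,0],0.0918],[[0,0,0.005],[0,0,0],0.0918],[[0,0,0.005],[0,0,0],0.04],[[0,0,0.005],[0,0,0],0.04],[[0,0,0.005],[0,0,0],0.04]]' --squeeze 12

```text
time: 9.3
tool_pos: [0.4896, -0.2941, 0.0049]
tool_rot: [-3.141, 0.001, 2.864]
contact_force: [-0.1, -0.1, -0.0]
opening: 0.0726
grip_force: 0.0
```

Call:
arm_command --moves '[[[0,0,0],[0,0,0],0.04],[[0,0,0],[0,0,0],0.04],[[0,0,0],[0,0,0],0.04],[[0,0,0],[0,0,0],0.04],[[0,0,0],[0,0,0],0.04]]'

```text
time: 9.8
tool_pos: [0.4894, -0.2939, 0.0045]
tool_rot: [-3.141, 0.0, 2.864]
contact_force: [-1.6, 0.4, 4.9]
opening: 0.0618
grip_force: 12.0
```

Call:
arm_command --moves '[[[0,0,-0.02],[0,0,0],0.04],[[0,0,-0.06],[0,0,0],0.04],[[0,0,-0.1],[0,0,0],0.04],[[0,0.02,-0.12],[0,0,0],0.04],[[0.005,0.06,-0.125],[0,0,0],0.04]]'

```text
time: 10.3
tool_pos: [0.5024, -0.2371, 0.1319]
tool_rot: [-3.139, 0.006, 2.86]
contact_force: [0.6, 0.7, -0.4]
opening: 0.062
grip_force: 12.0
```

Call:
arm_command --moves '[[[0,0.045,0],[0,0,0],0.04],[[0.005,0.09,0],[0,0,0],0.04],[[0.01,0.135,0],[0,0,0],0.04],[[0.01,0.18,0],[0,0,0],0.04],[[0.015,0.22,0],[0,0,0],0.04]]'

```text
time: 10.8
tool_pos: [0.5472, -0.017, 0.129]
tool_rot: [3.142, 0.0, 2.864]
contact_force: [0.6, -0.7, -0.1]
opening: 0.0619
grip_force: 12.0
```

Call:
arm_command --moves '[[[0,0.025,0],[0,0,0.013],0.04],[[0,0.045,0],[0,0,0.013],0.04],[[0,0.049,0],[0,0,0.013],0.04],[[0,0.049,0],[0,0,0.013],0.04],[[0,0.049,0],[0,0,0.013],0.04]]'

```text
time: 11.3
tool_pos: [0.56, 0.0272, 0.1289]
tool_rot: [-3.141, -0.001, 2.85]
contact_force: [-0.7, -0.5, -0.8]
opening: 0.0619
grip_force: 12.0
```

Run:
```python
from cell import robot
from h import *
s=robot.observe();print(s['tool_pos'],s['tool_rot'],s['opening'],s['grip_force'],s['contact_force'])
I=robot.read_camera("wrist");J=robot.read_camera("top")
C=np.zeros((400,800,3),np.uint8);C[:300,:480]=cv2.resize(I,(480,300));C[:284,480:]=cv2.resize(J[100:260,220:400],(320,284));cv2.imwrite("pics/c4.png",C[:300,:,::-1])
rows(s,[.560,.0277,.13],YAW+np.pi)
```

```text
[0.55999214 0.02719199 0.12894358] [-3.14103185e+00 -5.06913973e-04  2.85029154e+00] 0.06189677309045624 11.999832093715668 [-0.71288164 -0.46471079 -0.76298024]
t 11.3 shift [ 0.0001  0.0005 -0.0011] turn [-0.0006 -0.0005 -0.0003]
```

View pics/c4.png

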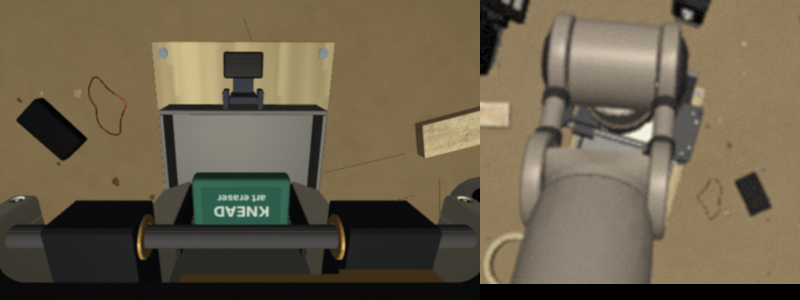

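The wrist view shows the eraser gripped, centred over the open case and aligned with it. I'll lower it in.

Call:
arm_command --moves '[[[0,0,0.03],[0,0,0],0.04],[[0,0,0.06],[0,0,0],0.04],[[0,0,0.085],[0,0,0],0.04],[[0,0,0.095],[0,0,0],0.04],[[0,0,0.097],[0,0,0],0.04]]'

```text
time: 11.9
tool_pos: [0.5597, 0.0274, 0.0313]
tool_rot: [-3.141, -0.002, 2.85]
contact_force: [-1.1, -0.2, 0.5]
opening: 0.0619
grip_force: 12.0
```

Call:
arm_command --moves '[[[0,0,0.001],[0,0,0],0.04],[[0,0,0.002],[0,0,0],0.04],[[0,0,0.003],[0,0,0],0.04],[[0,0,0.003],[0,0,0],0.04],[[0,0,0.003],[0,0,0],0.04]]'

```text
time: 12.4
tool_pos: [0.5605, 0.0281, 0.0296]
tool_rot: [3.142, 0.001, 2.851]
contact_force: [0.1, -0.3, -0.8]
opening: 0.0619
grip_force: 12.0
```

Call:
arm_command --moves '[[[0,0,0.0005],[0,0,0],0.04],[[0,0,0.001],[0,0,0],0.04],[[0,0,0.0015],[0,0,0],0.04],[[0,0,0.0015],[0,0,0],0.04],[[0,0,0.0015],[0,0,0],0.04]]'

```text
time: 12.9
tool_pos: [0.5603, 0.028, 0.0277]
tool_rot: [-3.141, -0.0, 2.851]
contact_force: [0.9, -0.2, -1.4]
opening: 0.0619
grip_force: 12.0
```

Still free; I'll lower in small steps.

Call:
arm_command --moves '[[[0,0,0.0005],[0,0,0],0.04],[[0,0,0.001],[0,0,0],0.04],[[0,0,0.001],[0,0,0],0.04],[[0,0,0.001],[0,0,0],0.04],[[0,0,0.001],[0,0,0],0.04]]'

```text
time: 13.4
tool_pos: [0.5603, 0.028, 0.0267]
tool_rot: [-3.141, 0.0, 2.851]
contact_force: [-0.3, 0.2, -0.2]
opening: 0.0619
grip_force: 12.0
```

Call:
arm_command --moves '[[[0,0,0.0005],[0,0,0],0.04],[[0,0,0.001],[0,0,0],0.04],[[0,0,0.001],[0,0,0],0.04],[[0,0,0.001],[0,0,0],0.04],[[0,0,0.001],[0,0,0],0.04]]'

```text
time: 13.9
tool_pos: [0.5603, 0.028, 0.0257]
tool_rot: [-3.142, 0.0, 2.851]
contact_force: [0.5, -0.1, -0.7]
opening: 0.0619
grip_force: 12.0
```

Call:
arm_command --moves '[[[0,0,0.0005],[0,0,0],0.04],[[0,0,0.001],[0,0,0],0.04],[[0,0,0.001],[0,0,0],0.04],[[0,0,0.001],[0,0,0],0.04],[[0,0,0.001],[0,0,0],0.04]]'

```text
time: 14.4
tool_pos: [0.5604, 0.028, 0.0253]
tool_rot: [-3.142, 0.001, 2.851]
contact_force: [-2.2, 0.2, 5.1]
opening: 0.0618
grip_force: 12.0
```

Call:
arm_command --moves '[[[0,0,0],[0,0,0],0.066],[[0,0,0],[0,0,0],0.07],[[0,0,0],[0,0,0],0.074],[[0,0,0],[0,0,0],0.078],[[0,0,0],[0,0,0],0.078]]'

```text
time: 14.9
tool_pos: [0.5603, 0.028, 0.0246]
tool_rot: [-3.141, -0.0, 2.851]
contact_force: [-0.1, -0.3, -0.3]
opening: 0.0773
grip_force: 0.0
```

Call:
arm_command --moves '[[[0,0,-0.005],[0,0,0],0.078],[[0,0,-0.03],[0,0,0],0.078],[[0,0,-0.065],[0,0,0],0.078],[[0,0,-0.1],[0,0,0],0.078],[[0,0,-0.11],[0,0,0],0.078]]'

```text
time: 15.4
tool_pos: [0.5623, 0.0279, 0.1389]
tool_rot: [3.14, 0.007, 2.851]
contact_force: [0.7, 0.0, 0.6]
opening: 0.078
grip_force: 0.0
```

Run:
```python
from cell import robot
from h import *
s=robot.observe();print(s['tool_pos'],s['tool_rot'],s['opening'],s['grip_force'],s['contact_force'])
m=robot.camera_model("wrist");I=robot.read_camera("wrist");cv2.imwrite("pics/w5.png",I[:,:,::-1])
c0=np.array([.5694,.0248]);u=np.array([np.cos(YAW),np.sin(YAW)]);v=np.array([-u[1],u[0]])
for c in blobs(I,(70,90,30),(95,255,200),200):
    r=cv2.minAreaRect(c);W=np.array([plane(m,p,.035)[:2] for p in cv2.boxPoints(r)]);w=W.mean(0)-c0
    print(np.round(r[0],1),'board xy',w@u,w@v,[round(float(np.linalg.norm(W[i]-W[i-1])),3) for i in (1,2)])
```

```text
[0.56225977 0.02793913 0.13891603] [3.14025018 0.00676631 2.85088374] 0.07797596973373969 0.0 [0.66070028 0.04712011 0.55449367]
[320.5 194. ] board xy -0.009637437190945836 0.0006242590552800863 [0.058, 0.036]
```

Eraser is in the case at board (-10, 0) mm, let go, and the floor is at about 21 mm, so the case really is 3 mm low. Next I'll go up, over and behind the open lid.

Call:
arm_command --moves '[[[0,0,-0.03],[0,0,0],0.05],[[0,0,-0.06],[0,0,0],0.02],[[0,0,-0.075],[0,0,0],0.0],[[0,0,-0.075],[0,0,0],0.0],[[-0.02,0,-0.075],[0,0,0],0.0]]'

```text
time: 15.95
tool_pos: [0.5778, 0.023, 0.2086]
tool_rot: [-3.141, -0.003, 2.852]
contact_force: [-0.3, -0.2, -0.8]
opening: 0.0427
grip_force: 0.0
```

Call:
arm_command --moves '[[[-0.03,0,0],[0,0,0],0.0],[[-0.06,0,0],[0,0,0],0.0],[[-0.09,0,0],[0,0,0],0.0],[[-0.11,0,0],[0,0,0],0.0],[[-0.115,0,0],[0,0,0],0.0]]'

```text
time: 16.45
tool_pos: [0.6901, -0.0114, 0.2059]
tool_rot: [-3.141, -0.004, 2.85]
contact_force: [-1.6, 1.0, -0.2]
opening: 0.0032
grip_force: 0.0
```

```bash
cat >> h.py <<'E'
def bd(p):
    d=np.array(p)-[.5694,.0248,0];c,s=np.cos(YAW),np.sin(YAW);return np.round([d[0]*c+d[1]*s,-d[0]*s+d[1]*c,d[2]],4)
E
python3 - <<'E'
from cell import robot
from h import *
s=robot.observe();print(s['tool_pos'],bd(s['tool_pos']),s['tool_rot'],s['opening'],s['contact_force'],s['qpos'])
I=robot.read_camera("wrist")
C=np.hstack([I[::2,::2],robot.read_camera("scene")[::2,::2]])
cv2.imwrite("pics/c6.png",C[:,:,::-1])
E
```

```text
[ 0.69014392 -0.01141533  0.2059217 ] [ 1.261e-01 -1.000e-04  2.059e-01] [-3.14071768 -0.00396567  2.84996704] 0.003157667169132535 [-1.58772913  0.99391259 -0.22205837] [-1.27353134e-01  6.75610278e-01  1.02136448e+00 -2.16283214e-04
  1.44867327e+00 -1.40649880e+00]
```

View pics/c6.png

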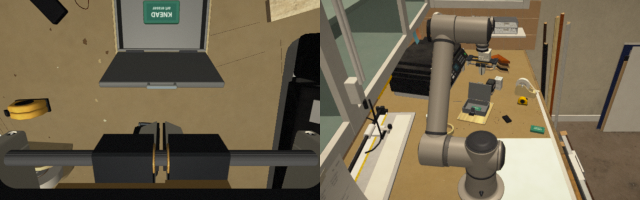

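The wrist view shows the eraser in the case, the lid's free edge ahead of the closed fingers, and the fingers behind it. I'll lower and start pushing the lid over.

Call:
arm_command --moves '[[[0,0,0.02],[0,0,0],0.0],[[0,0,0.04],[0,0,0],0.0],[[0,0,0.057],[0,0,0],0.0],[[0,0,0.06],[0,0,0],0.0],[[0.005,0,0.06],[0,0,0],0.0]]'

```text
time: 17.05
tool_pos: [0.6841, -0.009, 0.1492]
tool_rot: [-3.141, -0.001, 2.851]
contact_force: [-0.5, -1.0, 1.0]
opening: 0.0002
grip_force: 0.0
```

Call:
arm_command --moves '[[[0.005,0,0],[0,0,0],0.0],[[0.01,0,0],[0,0,0],0.0],[[0.014,0,0],[0,0,0],0.0],[[0.018,0,0],[0,0,0],0.0],[[0.022,0,0],[0,0,0],0.0]]'

```text
time: 17.55
tool_pos: [0.6637, -0.0029, 0.1502]
tool_rot: [3.141, 0.001, 2.851]
contact_force: [0.5, -0.3, 0.7]
opening: 0.0004
grip_force: 0.3
```

Call:
arm_command --moves '[[[0.005,0,0],[0,0,0],0.0],[[0.01,0,0],[0,0,0],0.0],[[0.015,0,0],[0,0,0],0.0],[[0.02,0,0],[0,0,0],0.0],[[0.025,0,0],[0,0,0],0.0]]'

```text
time: 18.05
tool_pos: [0.6394, 0.0044, 0.1497]
tool_rot: [-3.141, -0.0, 2.851]
contact_force: [0.9, -0.2, 1.5]
opening: 0.0005
grip_force: 0.3
```

Call:
arm_command --moves '[[[0.005,0,0],[0,0,0],0.0],[[0.01,0,0],[0,0,0],0.0],[[0.015,0,0],[0,0,0],0.0],[[0.02,0,0],[0,0,0],0.0],[[0.025,0,0],[0,0,0],0.0]]'

```text
time: 18.55
tool_pos: [0.6154, 0.0115, 0.1496]
tool_rot: [-3.141, -0.0, 2.851]
contact_force: [1.3, -1.1, 0.1]
opening: 0.0002
grip_force: 0.3
```

Call:
arm_command --moves '[[[0.005,0,0.001],[0,0,0],0.0],[[0.01,0,0.002],[0,0,0],0.0],[[0.015,0,0.004],[0,0,0],0.0],[[0.02,0,0.006],[0,0,0],0.0],[[0.025,0,0.007],[0,0,0],0.0]]'

```text
time: 19.05
tool_pos: [0.5914, 0.0187, 0.1424]
tool_rot: [-3.141, -0.0, 2.851]
contact_force: [1.0, 0.2, -0.2]
opening: 0.0005
grip_force: 0.3
```

Call:
arm_command --moves '[[[0.004,0,0.002],[0,0,0],0.0],[[0.008,0,0.005],[0,0,0],0.0],[[0.013,0,0.008],[0,0,0],0.0],[[0.017,0,0.011],[0,0,0],0.0],[[0.021,0,0.014],[0,0,0],0.0]]'

```text
time: 19.55
tool_pos: [0.5715, 0.0247, 0.1284]
tool_rot: [-3.142, 0.0, 2.851]
contact_force: [1.5, -1.1, 0.5]
opening: 0.0002
grip_force: 0.3
```

Run:
```python
from cell import robot
from h import *
s=robot.observe();print(s['tool_pos'],bd(s['tool_pos']),s['tool_rot'],s['contact_force'])
cv2.imwrite("pics/w7.png",robot.read_camera("wrist")[:,:,::-1])
```

```text
[0.57146129 0.02473364 0.12840013] [0.002  0.0005 0.1284] [-3.14153955e+00  2.79778592e-06  2.85078926e+00] [ 1.49337821 -1.08840795  0.54511988]
```

View pics/w7.png

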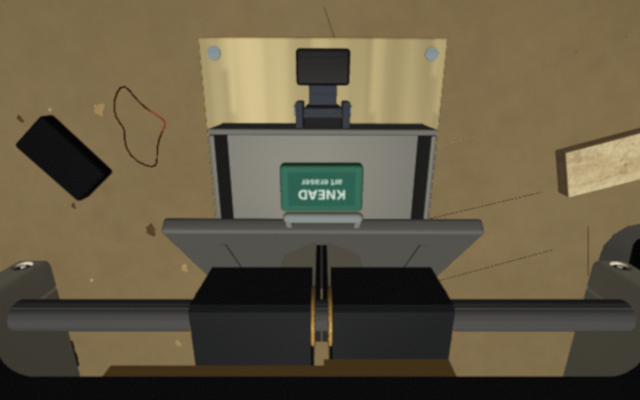

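The lid is about half closed and follows the fingers, with the eraser still inside. I'll continue along the arc.

Call:
arm_command --moves '[[[0.004,0,0.003],[0,0,0],0.0],[[0.008,0,0.007],[0,0,0],0.0],[[0.011,0,0.011],[0,0,0],0.0],[[0.015,0,0.015],[0,0,0],0.0],[[0.018,0,0.018],[0,0,0],0.0]]'

```text
time: 20.1
tool_pos: [0.5541, 0.0299, 0.1102]
tool_rot: [-3.141, -0.0, 2.851]
contact_force: [1.1, -0.0, 0.9]
opening: 0.0003
grip_force: 0.3
```

Call:
arm_command --moves '[[[0.002,0,0.003],[0,0,0],0.0],[[0.004,0,0.006],[0,0,0],0.0],[[0.006,0,0.009],[0,0,0],0.0],[[0.008,0,0.012],[0,0,0],0.0],[[0.009,0,0.015],[0,0,0],0.0]]'

```text
time: 20.6
tool_pos: [0.5457, 0.0324, 0.0955]
tool_rot: [-3.142, -0.0, 2.851]
contact_force: [0.2, -0.2, -0.2]
opening: 0.0003
grip_force: 0.4
```

Call:
arm_command --moves '[[[0.001,0,0.002],[0,0,0],0.0],[[0.002,0,0.004],[0,0,0],0.0],[[0.003,0,0.006],[0,0,0],0.0],[[0.004,0,0.009],[0,0,0],0.0],[[0.005,0,0.011],[0,0,0],0.0]]'

```text
time: 21.1
tool_pos: [0.5411, 0.0338, 0.0844]
tool_rot: [-3.142, 0.0, 2.851]
contact_force: [0.2, -0.4, 0.8]
opening: 0.0004
grip_force: 0.3
```

Call:
arm_command --moves '[[[0,0,0.001],[0,0,0],0.0],[[0,0,0.002],[0,0,0],0.0],[[0,0,0.003],[0,0,0],0.0],[[0,0,0.004],[0,0,0],0.0],[[0,0,0.005],[0,0,0],0.0]]'

```text
time: 21.6
tool_pos: [0.5411, 0.0338, 0.0796]
tool_rot: [-3.142, -0.0, 2.851]
contact_force: [0.2, -0.3, 1.1]
opening: 0.0003
grip_force: 0.4
```

Call:
arm_command --moves '[[[0,0,0.0005],[0,0,0],0.0],[[0,0,0.001],[0,0,0],0.0],[[0,0,0.0015],[0,0,0],0.0],[[0,0,0.002],[0,0,0],0.0],[[0,0,0.002],[0,0,0],0.0]]'

```text
time: 22.1
tool_pos: [0.5411, 0.0338, 0.0776]
tool_rot: [-3.142, -0.0, 2.851]
contact_force: [0.6, -0.3, 0.7]
opening: 0.0006
grip_force: 0.4
```

Call:
arm_command --moves '[[[0,0,0.0005],[0,0,0],0.0],[[0,0,0.001],[0,0,0],0.0],[[0,0,0.0015],[0,0,0],0.0],[[0,0,0.002],[0,0,0],0.0],[[0,0,0.002],[0,0,0],0.0]]'

```text
time: 22.6
tool_pos: [0.541, 0.0338, 0.0757]
tool_rot: [-3.141, -0.0, 2.851]
contact_force: [-1.6, 0.5, 3.5]
opening: 0.0009
grip_force: 1.4
```

Catch has met the hook. I'll go on in 1–1.5 mm steps, watching the force.

Call:
arm_command --moves '[[[0,0,0.0005],[0,0,0],0.0],[[0,0,0.001],[0,0,0],0.0],[[0,0,0.0015],[0,0,0],0.0],[[0,0,0.0015],[0,0,0],0.0],[[0,0,0.0015],[0,0,0],0.0]]'

```text
time: 23.1
tool_pos: [0.5412, 0.0338, 0.0742]
tool_rot: [-3.142, 0.0, 2.851]
contact_force: [-1.5, 1.1, 2.7]
opening: 0.0004
grip_force: 1.4
```

Call:
arm_command --moves '[[[0,0,0.0005],[0,0,0],0.0],[[0,0,0.001],[0,0,0],0.0],[[0,0,0.001],[0,0,0],0.0],[[0,0,0.001],[0,0,0],0.0],[[0,0,0.001],[0,0,0],0.0]]'

```text
time: 23.6
tool_pos: [0.5411, 0.0338, 0.0732]
tool_rot: [-3.142, -0.0, 2.851]
contact_force: [-3.0, 0.8, 4.1]
opening: 0.0007
grip_force: 1.9
```

Call:
arm_command --moves '[[[0,0,0.0005],[0,0,0],0.0],[[0,0,0.001],[0,0,0],0.0],[[0,0,0.0015],[0,0,0],0.0],[[0,0,0.0015],[0,0,0],0.0],[[0,0,0.0015],[0,0,0],0.0]]'

```text
time: 24.1
tool_pos: [0.541, 0.0338, 0.0717]
tool_rot: [-3.141, -0.0, 2.851]
contact_force: [-3.4, 1.6, 5.5]
opening: 0.0006
grip_force: 2.3
```

Call:
arm_command --moves '[[[0,0,0.0005],[0,0,0],0.0],[[0,0,0.001],[0,0,0],0.0],[[0,0,0.001],[0,0,0],0.0],[[0,0,0.001],[0,0,0],0.0],[[0,0,0.001],[0,0,0],0.0]]'

```text
time: 24.6
tool_pos: [0.5409, 0.0338, 0.0708]
tool_rot: [-3.141, -0.0, 2.851]
contact_force: [-4.5, 1.2, 6.2]
opening: 0.0004
grip_force: 3.1
```

Call:
arm_command --moves '[[[0,0,0.0005],[0,0,0],0.0],[[0,0,0.001],[0,0,0],0.0],[[0,0,0.0015],[0,0,0],0.0],[[0,0,0.0015],[0,0,0],0.0],[[0,0,0.0015],[0,0,0],0.0]]'

```text
time: 25.1
tool_pos: [0.5408, 0.0339, 0.0693]
tool_rot: [-3.141, -0.001, 2.851]
contact_force: [-3.4, 1.2, 7.2]
opening: 0.0006
grip_force: 3.1
```

Call:
arm_command --moves '[[[0,0,0.0005],[0,0,0],0.0],[[0,0,0.001],[0,0,0],0.0],[[0,0,0.001],[0,0,0],0.0],[[0,0,0.001],[0,0,0],0.0],[[0,0,0.001],[0,0,0],0.0]]'

```text
time: 25.6
tool_pos: [0.5413, 0.0337, 0.0681]
tool_rot: [-3.142, 0.0, 2.851]
contact_force: [-0.2, 1.8, 0.6]
opening: 0.0001
grip_force: 0.5
```

The force dropped from 7 N to about 0, which may be the snap. I'll press a little further to confirm.

Call:
arm_command --moves '[[[0,0,0.0005],[0,0,0],0.0],[[0,0,0.001],[0,0,0],0.0],[[0,0,0.001],[0,0,0],0.0],[[0,0,0.001],[0,0,0],0.0],[[0,0,0.001],[0,0,0],0.0]]'

```text
time: 26.1
tool_pos: [0.5412, 0.0337, 0.0671]
tool_rot: [-3.141, 0.0, 2.851]
contact_force: [-0.9, -0.3, 0.6]
opening: 0.0004
grip_force: 0.1
```

Call:
arm_command --moves '[[[0,0,0.0005],[0,0,0],0.0],[[0,0,0.001],[0,0,0],0.0],[[0,0,0.001],[0,0,0],0.0],[[0,0,0.001],[0,0,0],0.0],[[0,0,0.001],[0,0,0],0.0]]'

```text
time: 26.6
tool_pos: [0.5412, 0.0338, 0.0662]
tool_rot: [-3.142, 0.0, 2.851]
contact_force: [-0.1, 0.4, 0.8]
opening: 0.0002
grip_force: 0.0
```

Call:
arm_command --moves '[[[0,0,-0.01],[0,0,0],0.0],[[0,0,-0.04],[0,0,0],0.0],[[0,0,-0.08],[0,0,0],0.0],[[0,0,-0.11],[0,0,0],0.0],[[0.03,0,-0.12],[0,0,0],0.0]]'

```text
time: 27.1
tool_pos: [0.5162, 0.0415, 0.1904]
tool_rot: [3.14, 0.009, 2.85]
contact_force: [-0.4, 0.6, -0.3]
opening: 0.0004
grip_force: 0.0
```

Call:
arm_command --moves '[[[0.03,0,0],[0,0,0],0.0],[[0.05,0,0],[0,0,0],0.0],[[0.06,0,0],[0,0,0],0.0],[[0.06,0,0],[0,0,0],0.0],[[0.06,0,0],[0,0,0],0.0]]'

```text
time: 27.6
tool_pos: [0.4559, 0.0594, 0.1866]
tool_rot: [3.141, 0.002, 2.851]
contact_force: [0.6, 0.6, 1.0]
opening: 0.0004
grip_force: 0.0
```

Run:
```python
from cell import robot
from h import *
s=robot.observe();print(s['tool_pos'],s['contact_force'])
I=robot.read_camera("wrist");J=robot.read_camera("scene");K=robot.read_camera("top")
C=np.zeros((600,800,3),np.uint8);C[:300,:480]=cv2.resize(I,(480,300));C[300:,:400]=cv2.resize(J[160:280,220:380],(400,300));C[300:,400:]=cv2.resize(K[120:260,220:400],(400,300))
cv2.imwrite("pics/c8.png",C[:,:,::-1])
```

```text
[0.45589787 0.05943257 0.18664819] [0.58984035 0.58629803 0.95796572]
```

View pics/c8.png

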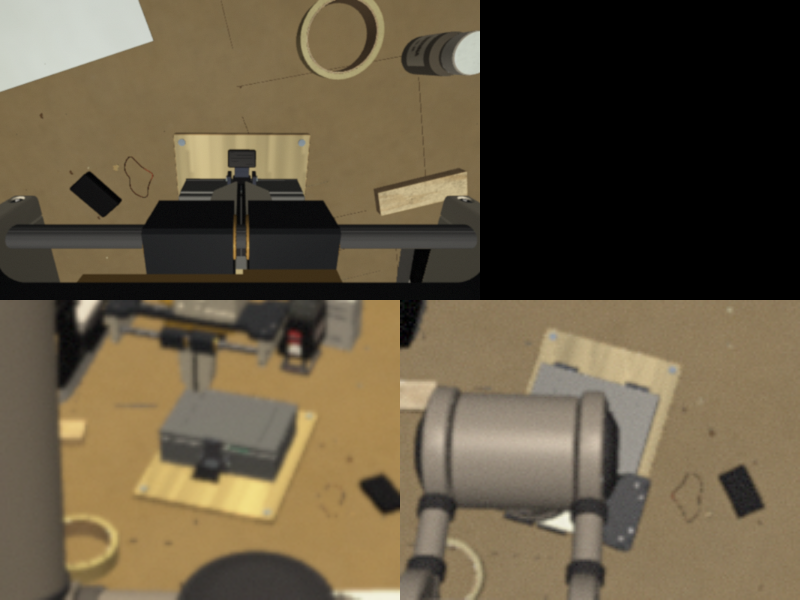

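The lid is shut, lying flat under the hook in the scene view, and stays shut with the arm clear. The offcut and jar haven't moved, so I'm handing in.

```bash
python3 -c "
from cell import robot
print(robot.hand_in())"
```

```text
the job is handed in; nothing more can be done
None
```

The eraser is in the case with the lid latched shut; the job is handed in at about 28 s of the 72 s allowed, though hand-in gave no verdict. The largest contact reading was about 8 N, and no bystander was touched.

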